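# Pile slats on the drilling jig and bring the drill guide to its click

## Robot

A 7-joint arm with a two-finger parallel gripper is mounted at the origin on the work surface. World frame = base frame: x ahead of the robot, y to its left, z up, the work surface at z = 0. Lengths are in m, angles in rad, forces in N, time in s.
With the tool pointing down it reaches from about 0.4 to 0.875 m from the base axis. Payload 6.5 kg.
Tool frame: the origin (TCP) lies where the fingers leave the gripper's body, on its centre line; the fingertips stand 73 mm ahead of it and the grasp point (between the pads) lies 54 mm ahead of it; z points along the fingers, y is the line along which they close (so a half turn about z gives the same grasp; the last joint's range is limited). The gripper opens to 85 mm and grips with 20 to 120 N. Pads are 22 mm wide; open, the fingers measure 114 mm over their backs; the gripper's body (76 mm by 85 mm) begins 54 mm behind the grasp point. The pads swing forward as they close: fully open they stand 13 mm farther back than shut.
Start: joints at [1.248, 0.536, -0.004, 1.538, 0.003, 1.067, -0.071], TCP at [0.165, -0.629, 0.304] pointing down, gripper open.
Joint ranges: [-2.7, 2.7], [-0.37, 2.16], [-1.27, 1.26], [0.24, 2.4], [-1.31, 4.45], [0.19, 1.91], [-2.76, 2.76]. Speed limits (rad/s): [2.39, 2.39, 3.14, 3.14, 3.14, 3.14, 3.14].

## Interface

Orientations are given as a unit quaternion [x, y, z, w].
In Python, from rig import monitor, cams, workorder gives the robot as it stands.
- The arm moves only by the shell command python3 -m creep 'ROWS' [FORCE]. ROWS is JSON, a list of rows, each a list of 7 numbers: the opening, from 0 (shut) to 1 (fully open), then the shift along the tool's x, y, z normalised to -1 to 1, where 1 is 0.1 m, then the turn, a rotation vector about the tool's x, y, z normalised to -1 to 1, where 1 is 180 degrees. A call has exactly 10 rows; each row is the pose to reach, as a shift and turn from the pose commanded when the call began, along the tool's axes at that moment, turning the shorter way round; what a row does not reach only later rows make up. A row lasts 1/12 s, in which the tool goes at most 41.7 mm and 7.16 degrees, less where a joint would pass 70% of its speed; a pose out of reach is approached as far as the arm can. A call with a number of a shift or a turn outside -1 to 1 is refused whole. A call with a gripper value outside its range is refused whole. The fingers move at their own pace and stop on an object; FORCE is the grip in N (left out, the last holds). Time passes only in rows, so rows that repeat a pose let the fingers close, or fill a call up. It gives the time, the measured TCP pose, the force, the opening and the grip force at its end, in the units of the state.
- monitor.observe(): the state, without advancing time (a new reading comes with each control period).
- cams.camera(name): name is "scene" or "top"; returns a dict with "color" (480x640x3 uint8, red, green, blue), "vfov" (degrees; the focal length in pixels is half the picture's height over the tangent of half this angle, whatever the lens; pixels are square), "cx", "cy" (the principal point, pixels), "camera_from_world" (4x4, takes a point from world to camera coordinates). Camera axes: x right, y down, z forward; pixel columns grow to the right and rows downward; lengths in m; the calibration is good to about 2 mm. A picture is of the moment at which its call begins. There is no depth.
- workorder.hand_in(): hands the job in; it is judged then, once.
The state is a dict: "time_s": time; "qpos": joint angles; "dq": joint speeds; "joint_efforts": joint torques, N m; "position": TCP position; "ee_rot": TCP orientation; "force": force on the tool from outside, world axes, zero at the start; "ft_torque": the same for the moment, N m; "opening": finger opening in m; "grip_force": force on a finger pad.
Only numpy, scipy, OpenCV 4.12 (cv2) and the standard library are available. Lean on these libraries where they do the work, as an engineer would, in place of code of your own. Each camera call takes 0.05 s, during which the arm holds its last target. There are 200 camera calls.

## Task

Lay the two loose pine slats flat and square, edges flush, on the slat already lying in the drilling jig, so that the three make one neat pile. Then take the drill guide by its wooden handle and slide it along the rail towards the clamped index block until you feel its ball drop into the notch, and finish still holding the handle, with the guide sitting still in the notch, ready for drilling. Leave everything else on the table where it is.

Things in the scene. Friction and masses are not known exactly. Their poses are not given: they have to be found in the camera images.
- jig: Drilling jig, fixed: dark wooden board 200 (x) x 420 (y) x 12 mm, origin at the centre of its underside. An aluminium rail, 24 wide, its top 30 mm above the board's underside, runs along the jig's y at x = +55 mm. The bed for the pile is centred at x = -45, y = +65 mm, between six small wooden stops that rise 8 mm from the board
- base_slat: Pine slat 38 (x) x 140 (y) x 16 (z) mm that already lies in the jig's bed, between the stops (1.5 mm play); origin at the centre of its underside; loose
- slat_1: Loose pine slat, same size: 38 (x) x 140 (y) x 16 (z) mm, lying flat on the table; origin at the centre of its underside; y along its length
- slat_2: Second loose pine slat, exactly like slat_1. Either may be the lower one in the pile
- guide (a joint): Travel of the drill guide along the jig's +y, m, 0 to 0.27; parked at 0 to 0.03. At 0 its aluminium block (38 x 44 mm, top 78 mm above the jig's underside) is centred at y = -130 mm of the jig. A flat arm 32 mm wide, underside 70 mm above the jig's underside, reaches over the bed and passes above the finished pile (top at 60 mm). Friction about 1.5 N; stays where left
- handle (a point): Wooden handle standing on top of the guide's block, moves with it: 30 (x) x 20 (y) x 38 (z) mm, this point is the centre of its underside, which is 78 mm above the jig's underside; its y is the sliding direction
- index_clamp: Small dark steel block 12 (x) x 30 (y) x 18 (z) mm with a brass screw, clamped to the rail's far (+x) side; origin at the centre of its underside. The notch in the rail lies somewhere within 8 mm of its middle along the jig's y: it is felt, not seen. The guide is in the notch when its block's centre is at the notch
- ball (a joint): How far the guide's sprung ball (16 mm across, hidden under the block) has dropped, m: about 0.0007 on the plain rail, about 0.0033 when seated in the notch (a V 15 mm wide). Over the last 6 mm before the seat the ball draws the guide forward by itself with up to about 10 N; once seated it takes roughly 12 to 18 N along the rail to push the guide on past or back out
- cube_1: Bystander: pine cube 24 mm, between the two loose slats
- cube_2: Bystander: pine cube 30 mm
- cube_3: Bystander: pine cube 30 mm
- bar: Bystander: square pine bar 30 x 80 x 30 mm
- glue: Bystander: white glue bottle, 52 mm across, 130 mm tall
- sanding_block: Bystander: cork sanding block 60 x 90 x 22 mm
- jar: Bystander: open glass, 72 mm across, 90 mm tall
There are look-alikes about, which are no part of the job. Leave any black or turquoise look-alike of the slat_2 alone.

How it is judged:
On the way:
1. the two slats lie squarely on the base slat, let go, with the guide still away from the pile (((x of slat_1 in the frame of base_slat between -0.005 and 0.005 m and y of slat_1 in the frame of base_slat between -0.006 and 0.006 m and z of slat_1 in the frame of base_slat between 0.012 and 0.02 m and angle between the y axis of each of slat_1, slat_2 and the y axis of base_slat, either way round below 0.08 rad and angle between each of slat_1, slat_2's own z axis and vertical below 0.06 rad and x of slat_2 in the frame of base_slat between -0.005 and 0.005 m and y of slat_2 in the frame of base_slat between -0.006 and 0.006 m and z of slat_2 in the frame of base_slat between 0.028 and 0.036 m) or (x of slat_2 in the frame of base_slat between -0.005 and 0.005 m and y of slat_2 in the frame of base_slat between -0.006 and 0.006 m and z of slat_2 in the frame of base_slat between 0.012 and 0.02 m and angle between the y axis of each of slat_2, slat_1 and the y axis of base_slat, either way round below 0.08 rad and angle between each of slat_2, slat_1's own z axis and vertical below 0.06 rad and x of slat_1 in the frame of base_slat between -0.005 and 0.005 m and y of slat_1 in the frame of base_slat between -0.006 and 0.006 m and z of slat_1 in the frame of base_slat between 0.028 and 0.036 m)) and distance of base_slat from where it was at the start of the episode below 0.012 m and linear speed of each of base_slat, slat_1, slat_2 below 0.03 m/s and contact force between the fingers and base_slat below 0.3 N and contact force between the fingers and slat_1 below 0.3 N and contact force between the fingers and slat_2 below 0.3 N and value of joint guide below 0.08 m), for 0.2 s.
At the end, for the whole second after the job is handed in: Three slats in one pile: each added one within 5 mm across, 6 mm along and 0.08 rad of the base slat, flat and let go; base slat within 12 mm of its start; guide at rest, its ball dropped over 2.4 mm into the notch (guide within about 2 mm of it); fingers hold the handle with over 2 N (((x of slat_1 in the frame of base_slat between -0.005 and 0.005 m and y of slat_1 in the frame of base_slat between -0.006 and 0.006 m and z of slat_1 in the frame of base_slat between 0.012 and 0.02 m and angle between the y axis of each of slat_1, slat_2 and the y axis of base_slat, either way round below 0.08 rad and angle between each of slat_1, slat_2's own z axis and vertical below 0.06 rad and x of slat_2 in the frame of base_slat between -0.005 and 0.005 m and y of slat_2 in the frame of base_slat between -0.006 and 0.006 m and z of slat_2 in the frame of base_slat between 0.028 and 0.036 m) or (x of slat_2 in the frame of base_slat between -0.005 and 0.005 m and y of slat_2 in the frame of base_slat between -0.006 and 0.006 m and z of slat_2 in the frame of base_slat between 0.012 and 0.02 m and angle between the y axis of each of slat_2, slat_1 and the y axis of base_slat, either way round below 0.08 rad and angle between each of slat_2, slat_1's own z axis and vertical below 0.06 rad and x of slat_1 in the frame of base_slat between -0.005 and 0.005 m and y of slat_1 in the frame of base_slat between -0.006 and 0.006 m and z of slat_1 in the frame of base_slat between 0.028 and 0.036 m)) and distance of base_slat from where it was at the start of the episode below 0.012 m and linear speed of each of base_slat, slat_1, slat_2 below 0.03 m/s and contact force between the fingers and base_slat below 0.3 N and contact force between the fingers and slat_1 below 0.3 N and contact force between the fingers and slat_2 below 0.3 N and value of joint ball above 0.0024 m and value of joint guide above 0.13 m and velocity of joint guide between -0.02 and 0.02 m/s and contact force between the fingers and guide above 2 N); the arm keeps its last pose, push and grip.
It fails at once if a bystander is moved more than 30 mm (distance of any of cube_1, cube_2, cube_3, bar, glue, sanding_block, jar from where it was at the start of the episode above 0.03 m).
It also fails if it takes over 72 s, if anything falls off the work surface, if the arm or the gripper's body presses on something with over 40 N, if the wrist force passes 120 N, or if a joint passes its speed limit or range.

## Working session

There is one attempt and no reset: what is moved stays moved. The work goes in short steps, Python scripts to look and compute and a shell command to move; the robot and the scene stay as the last step left them, time stands still between calls to the robot, and variables do not carry over. Pictures are saved under pics/ and viewed, at most 10 in all, crops included, and the job is handed in when it is done.

```bash
mkdir -p pics; ls
python3 - <<'E'
from rig import monitor, cams
import cv2, json
for n in ("scene","top"):
    c=cams.camera(n); cv2.imwrite(f"pics/{n}0.png",c["color"][:,:,::-1]); print(n,c["vfov"],c["cx"],c["cy"],c["camera_from_world"],{k:v for k,v in c.items() if k not in("color","vfov","cx","cy","camera_from_world")})
print(monitor.observe())
E
```

```text
pics
scene 56.34391039212595 322.88056123718474 247.13116643324807 [[-0.11832075  0.99285323  0.01557777 -0.10503434]
 [ 0.57399497  0.08118889 -0.81482399 -0.25218462]
 [-0.81026537 -0.08746902 -0.57949909  1.38771098]
 [ 0.          0.          0.          1.        ]] {}
top 52.89897528968242 313.75073915921473 247.35801732833318 [[-0.01051475 -0.99987812  0.0115402   0.15867708]
 [-0.99619043  0.00947545 -0.08668817  0.51115125]
 [ 0.08656826 -0.01240774 -0.99616865  1.25043904]
 [ 0.          0.          0.          1.        ]] {}
{'time_s': 0.1, 'qpos': array([ 1.24776561,  0.53711989, -0.00442846,  1.53875887,  0.00262185,
        1.06731996, -0.07117341]), 'dq': array([-0.0011067 , -0.00154548, -0.00081486, -0.0012258 ,  0.00101093,
       -0.00017793, -0.00170647]), 'joint_efforts': array([ 2.68998454e-03, -5.84568322e+01,  1.05196003e+00, -2.59777898e+01,
        1.26576962e-02,  4.57097485e-03, -1.40318699e-05]), 'position': array([ 0.16497891, -0.6282437 ,  0.30308764]), 'ee_rot': array([ 9.91759344e-01,  1.28112304e-01, -1.72701841e-04, -7.81433129e-04]), 'force': array([ 0.10425755, -0.23748178, -0.80179612]), 'ft_torque': array([ 0.02395448, -0.00015522, -0.06117514]), 'grip_force': 0.0, 'opening': 0.08559874434330916}
```

View pics/scene0.png

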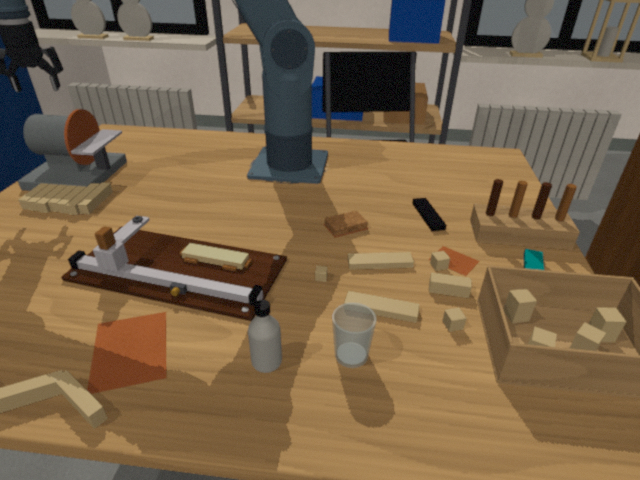

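View pics/top0.png

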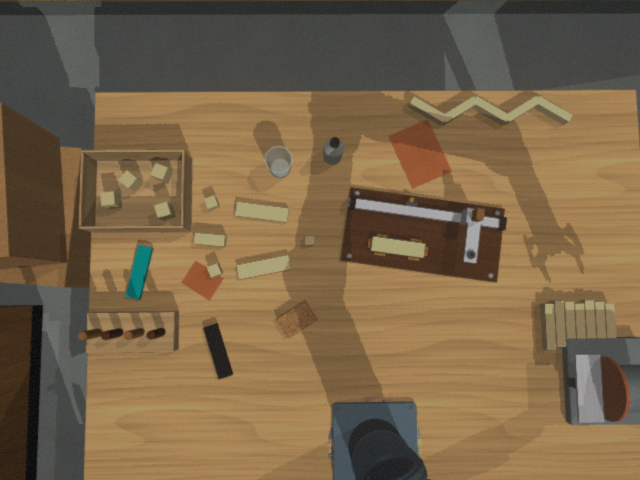

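The two pine slats lie at top-view pixels (262,211) and (262,267), with cube_1 at (310,240) and the bar at (209,240). The base slat is at (398,246), the handle at (480,214) and the clamp at about (412,200). The look-alikes are a black slat at (217,350), a turquoise slat at (139,270), a bundle at (580,325) and a zigzag at (490,108). The two pine-coloured loose slats beside cube_1 fit the description. I'll confirm that in a crop.

```bash
cat > h.py <<'E'
import numpy as np, cv2
from rig import cams, monitor
from scipy.spatial.transform import Rotation as R
from scipy.optimize import minimize
def cam(n):
    c=cams.camera(n); f=240/np.tan(np.radians(c["vfov"]/2)); c["K"]=np.array([[f,0,c["cx"]],[0,f,c["cy"]],[0,0,1]]); return c
def proj(c,P):
    P=np.atleast_2d(P); q=(c["camera_from_world"]@np.c_[P,np.ones(len(P))].T)[:3]; q=c["K"]@q; return (q[:2]/q[2]).T
def ray(c,uv,z):
    "world point at height z seen at pixel uv"
    T=np.linalg.inv(c["camera_from_world"]); d=T[:3,:3]@np.linalg.inv(c["K"])@[*uv,1]; o=T[:3,3]; return o+d*(z-o[2])/d[2]
def pine(c,lo=None):
    hsv=cv2.cvtColor(c["color"],cv2.COLOR_RGB2HSV); return hsv
def box(p,dim,z0):
    x,y,a=p; L=np.array([[i,j,k] for i in(-.5,.5) for j in(-.5,.5) for k in(0,1)])*dim
    return L@R.from_euler("z",a).as_matrix().T+[x,y,z0]
E
python3 - <<'E'
from h import *
c=cam("top"); im=c["color"][:,:,::-1]
a=cv2.resize(im[185:290,185:345],None,fx=5,fy=5,interpolation=cv2.INTER_CUBIC)
cv2.imwrite("pics/slats.png",a)
b=cv2.resize(im[180:290,335:515],None,fx=4.4,fy=4.4,interpolation=cv2.INTER_CUBIC); cv2.imwrite("pics/jig.png",b)
hsv=cv2.cvtColor(c["color"],cv2.COLOR_RGB2HSV)
for u,v in((262,211),(262,267),(398,246),(262,240),(398,275),(209,240),(386,237)): print(u,v,hsv[v,u],c["color"][v,u])
E
```

```text
262 211 [ 24  81 173] [173 162 118]
262 267 [ 25  78 171] [171 163 119]
398 246 [ 25  76 171] [171 163 120]
262 240 [ 17 127 167] [167 132  84]
398 275 [ 17 125 169] [169 133  86]
209 240 [ 24  81 176] [176 164 120]
386 237 [ 16 136 107] [107  80  50]
```

View pics/slats.png

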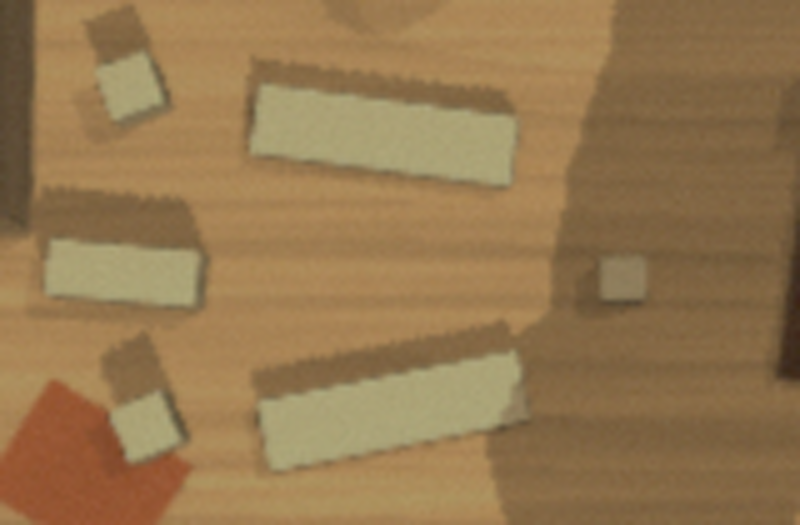

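View pics/jig.png

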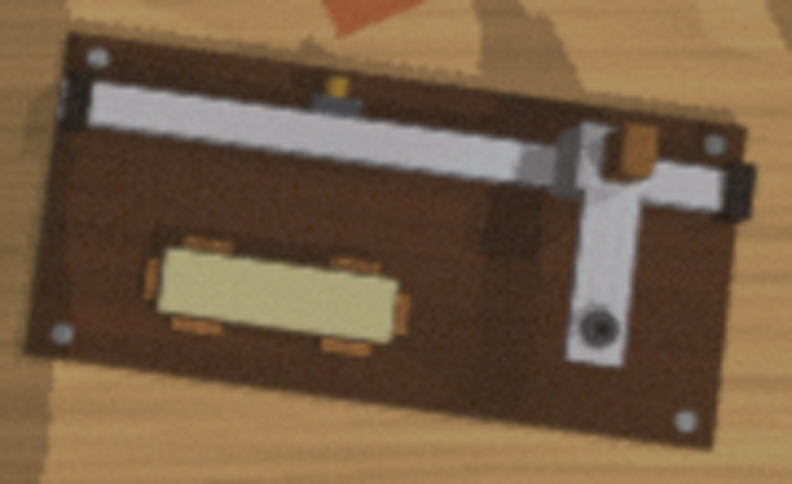

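The crop confirms slat_a at (262,211) and slat_b at (262,267): pine-coloured, full size, with cube_1 between them on the right. Next I measure them.

```bash
cat >> h.py <<'E'
def slat(c,u0,v0,zt,r=45):
    "top-face fit of pine slat around pixel u0,v0"
    s=6; u0,v0=int(u0),int(v0); x0,y0=u0-r,v0-r
    lab=cv2.cvtColor(c["color"][y0:y0+2*r,x0:x0+2*r],cv2.COLOR_RGB2HSV).astype(np.float32)
    lab=cv2.resize(lab,None,fx=s,fy=s,interpolation=cv2.INTER_CUBIC)
    m=((lab[...,0]>20.5)&(lab[...,0]<32)&(lab[...,1]<103)&(lab[...,1]>40)&(lab[...,2]>90)).astype(np.uint8)
    m=cv2.morphologyEx(m,cv2.MORPH_OPEN,np.ones((9,9)))
    n,l,st,ce=cv2.connectedComponentsWithStats(m); k=1+np.argmax(st[1:,4]); 
    cn=max(cv2.findContours((l==k).astype(np.uint8),0,1)[0],key=cv2.contourArea)[:,0].astype(float)
    P=np.array([ray(c,(p+.5)/s-.5+[x0,y0],zt)[:2] for p in cn])*1000
    (ctr,(w,h),a)=cv2.minAreaRect(P.astype(np.float32)); M=cv2.moments(P.astype(np.float32).reshape(-1,1,2))
    cen=np.array([M["m10"],M["m01"]])/M["m00"]
    b=cv2.boxPoints((ctr,(w,h),a)); e=b[1]-b[0] if np.hypot(*(b[1]-b[0]))>np.hypot(*(b[2]-b[1])) else b[2]-b[1]
    mu=np.array([[M["mu20"],M["mu11"]],[M["mu11"],M["mu02"]]]); v=np.linalg.eigh(mu)[1][:,1]; v*=np.sign(v[1])
    return cen.round(1),np.array(ctr).round(1),(round(w,1),round(h,1)),round(np.degrees(np.arctan2(-v[0],v[1])),2),abs(round(M["m00"]/5320,3))
E
python3 - <<'E'
from h import *
c=cam("top")
for n,u,v,z in(("A",262,211,.016),("B",262,267,.016),("base",398,246,.028)): print(n,slat(c,u,v,z))
g=lambda x,y:np.array([x,y])/4.4+[335,180]-.4
q=np.array([ray(c,g(*p),.012)[:2] for p in((70,33),(747,128),(712,448),(25,355))])*1000
print("jig",q.mean(0),[round(np.hypot(*d),1) for d in np.diff(q,axis=0)],np.degrees([np.arctan2(-(q[0]-q[1])[0],(q[0]-q[1])[1]),np.arctan2(-(q[3]-q[2])[0],(q[3]-q[2])[1])]))
yaw=np.arctan2(-(q[0]-q[1])[0],(q[0]-q[1])[1]); Rm=np.array([[np.cos(yaw),-np.sin(yaw)],[np.sin(yaw),np.cos(yaw)]])
J=lambda x,y:q.mean(0)+Rm@[x,y]
print("bed",J(-45,65))
inv=lambda P:Rm.T@(np.array(P)-q.mean(0))
print("handle",ray(c,g(645,150),.116)[:2],inv(ray(c,g(645,150),.116)[:2]*1000)); 
print("clamp",inv(ray(c,g(338,102),.030)[:2]*1000))
print("cube1",ray(c,(185+622/5-.4,185+280/5-.4),.024))
E
```

```text
A (array([610.3, 291.7]), array([610.3, 291.7]), (140.9, 39.6), np.float64(-7.94), 0.979)
B (array([463.5, 289.4]), array([463.5, 287. ]), (39.3, 141.2), np.float64(11.78), 0.95)
base (array([512.1, -66.8]), array([512.2, -67.3]), (141.7, 40.4), np.float64(-8.38), 0.996)
jig [ 546.19213486 -138.291766  ] [np.float64(417.4), np.float64(196.9), np.float64(417.6)] [-8.56806494 -8.28339217]
bed [511.37832799 -67.31290399]
handle [ 0.58381877 -0.25870126] [  55.14581791 -113.45989523]
clamp [75.94003718 44.13719852]
cube1 [0.53045962 0.16590684 0.024     ]
```

Slat A is at (610.3, 291.7) with yaw -7.9°, slat B at (463.5, 287) with yaw 11.8°, and the base slat at (512.2, -67) with yaw -8.4°. The handle is at about (584, -259). The index clamp sits near jig y = 44, so the notch should be at a guide travel of about 0.174 ± 0.008.

```bash
cat >> h.py <<'E'
def down(phi): # tool pointing down, tool x at world angle phi (deg)
    return R.from_euler("z",phi,degrees=True)*R.from_euler("x",180,degrees=True)
def plan(*wps):
    "wps: (x,y,z mm, phi deg); prints per call shift/turn in normalised tool units"
    s=monitor.observe(); p=s["position"]*1000; r=R.from_quat(s["ee_rot"]); print("at",p.round(1),"phi",r.as_euler("ZYX",degrees=True).round(2),"F",s["force"].round(1),"open",round(s["opening"]*1000,1),"grip",round(s["grip_force"],1),"t",round(s["time_s"],2))
    for w in wps:
        g=np.array(w[:3],float); rg=down(w[3]); rv=(r.inv()*rg).as_rotvec(); d=g-p
        for n in range(1,20):
            rr=[r*R.from_rotvec(rv*k/n) for k in range(n)]; sh=[q.inv().apply(d/n)/100 for q in rr]
            if np.abs(sh).max()<=1 and np.linalg.norm(rv)/n<1.2: break
        for q in sh: print(np.r_[q,rv/n/np.pi].round(3))
        p,r=g,rg; print(" ->",w)
E
python3 -c "
from h import *
plan((450,-350,300,82),(600,0,290,82),(610.3,291.7,180,82.06))"; python3 -m creep --help | head
```

```text
at [ 165.  -628.4  303.4] phi [ 1.4720e+01  1.0000e-02 -1.7994e+02] F [-0.2 -0.6  0.3] open 85.3 grip 0.0 t 0.2
[ 0.866 -0.492  0.009 -0.    -0.    -0.093]
[ 0.971 -0.221  0.009 -0.    -0.    -0.093]
[ 0.994  0.07   0.008 -0.    -0.    -0.093]
[ 0.931  0.355  0.008 -0.    -0.    -0.093]
 -> (450, -350, 300, 82)
[0.919 0.25  0.025 0.    0.    0.   ]
[0.919 0.25  0.025 0.    0.    0.   ]
[0.919 0.25  0.025 0.    0.    0.   ]
[0.919 0.25  0.025 0.    0.    0.   ]
 -> (600, 0, 290, 82)
[ 0.968 -0.101  0.367  0.     0.    -0.   ]
[ 0.968 -0.101  0.367  0.     0.    -0.   ]
[ 0.968 -0.101  0.367  0.     0.    -0.   ]
 -> (610.3, 291.7, 180, 82.06)invalid input: not JSON, or not a number
```

```bash
python3 -m creep '[[1,0.09,-0.05,0,0,0,-0.01],[1,0.17,-0.1,0,0,0,-0.02],[1,0.26,-0.15,0,0,0,-0.03],[1,0.35,-0.2,0,0,0,-0.04],[1,0.43,-0.25,0,0,0,-0.05],[1,0.52,-0.3,0,0,0,-0.06],[1,0.61,-0.34,0,0,0,-0.07],[1,0.7,-0.4,0,0,0,-0.08],[1,0.78,-0.45,0,0,0,-0.09],[1,0.87,-0.49,0,0,0,-0.093]]' 20
python3 -m creep '[[1,0.1,-0.02,0,0,0,-0.01],[1,0.2,-0.04,0,0,0,-0.02],[1,0.3,-0.07,0,0,0,-0.03],[1,0.4,-0.09,0,0,0,-0.04],[1,0.5,-0.11,0,0,0,-0.05],[1,0.6,-0.13,0,0,0,-0.06],[1,0.7,-0.15,0,0,0,-0.07],[1,0.8,-0.18,0,0,0,-0.08],[1,0.9,-0.2,0,0,0,-0.09],[1,0.97,-0.22,0,0,0,-0.093]]'
python3 -m creep '[[1,0.1,0.01,0,0,0,-0.01],[1,0.2,0.01,0,0,0,-0.02],[1,0.3,0.02,0,0,0,-0.03],[1,0.4,0.03,0,0,0,-0.04],[1,0.5,0.04,0,0,0,-0.05],[1,0.6,0.04,0,0,0,-0.06],[1,0.7,0.05,0,0,0,-0.07],[1,0.8,0.06,0,0,0,-0.08],[1,0.9,0.06,0,0,0,-0.09],[1,0.99,0.07,0,0,0,-0.093]]'
python3 -m creep '[[1,0.1,0.04,0,0,0,-0.01],[1,0.2,0.07,0,0,0,-0.02],[1,0.3,0.11,0,0,0,-0.03],[1,0.4,0.14,0,0,0,-0.04],[1,0.5,0.18,0,0,0,-0.05],[1,0.6,0.21,0,0,0,-0.06],[1,0.7,0.25,0,0,0,-0.07],[1,0.8,0.28,0,0,0,-0.08],[1,0.9,0.32,0,0,0,-0.09],[1,0.93,0.36,0,0,0,-0.093]]'
python3 -m creep '[[1,0.1,0.03,0,0,0,0],[1,0.2,0.05,0,0,0,0],[1,0.3,0.08,0,0,0,0],[1,0.4,0.1,0.01,0,0,0],[1,0.5,0.13,0.01,0,0,0],[1,0.6,0.15,0.01,0,0,0],[1,0.7,0.18,0.02,0,0,0],[1,0.8,0.2,0.02,0,0,0],[1,0.9,0.23,0.02,0,0,0],[1,1,0.25,0.03,0,0,0]]'
python3 -c "
from h import *
plan((600,0,290,82),(610.3,291.7,180,82.06))"
```

```text
time_s: 1.03
position: [0.2373, -0.5584, 0.3039]
ee_rot: [0.962, 0.272, -0.0, -0.0]
force: [-0.9, 0.3, -0.2]
opening: 0.0855
grip_force: 0.0
time_s: 1.87
position: [0.3093, -0.4887, 0.3039]
ee_rot: [0.912, 0.41, 0.0, -0.0]
force: [-0.0, -0.9, -0.5]
opening: 0.0854
grip_force: 0.0
time_s: 2.7
position: [0.38, -0.4198, 0.3039]
ee_rot: [0.843, 0.538, 0.0, -0.0]
force: [-0.2, 0.6, -0.3]
opening: 0.0852
grip_force: 0.0
time_s: 3.53
position: [0.4527, -0.3497, 0.304]
ee_rot: [0.755, 0.656, 0.0, -0.0]
force: [0.7, 0.3, 0.3]
opening: 0.0855
grip_force: 0.0
time_s: 4.37
position: [0.4911, -0.2554, 0.301]
ee_rot: [0.757, 0.654, 0.0, 0.0]
force: [-0.3, -0.6, 0.1]
opening: 0.0852
grip_force: 0.0
at [ 491.1 -255.4  301. ] phi [8.1680e+01 1.0000e-02 1.7997e+02] F [-0.3 -0.6  0.1] open 85.2 grip 0.0 t 4.37
[ 0.895  0.236  0.037  0.     0.    -0.001]
[ 0.894  0.238  0.037  0.     0.    -0.001]
[ 0.894  0.239  0.037  0.     0.    -0.001]
 -> (600, 0, 290, 82)
[ 0.968 -0.101  0.367  0.     0.    -0.   ]
[ 0.968 -0.101  0.367  0.     0.    -0.   ]
[ 0.968 -0.101  0.367  0.     0.    -0.   ]
 -> (610.3, 291.7, 180, 82.06)
```

```bash
python3 -m creep '[[1,0.1,0.02,0,0,0,0],[1,0.2,0.05,0,0,0,0],[1,0.3,0.07,0,0,0,0],[1,0.4,0.09,0,0,0,0],[1,0.5,0.12,0,0,0,0],[1,0.6,0.14,0,0,0,0],[1,0.7,0.17,0,0,0,0],[1,0.8,0.19,0,0,0,0],[1,0.9,0.22,0,0,0,0],[1,1,0.24,0,0,0,0]]'
python3 -m creep '[[1,0.1,0.02,0,0,0,0],[1,0.2,0.05,0,0,0,0],[1,0.3,0.07,0,0,0,0],[1,0.4,0.09,0,0,0,0],[1,0.5,0.12,0,0,0,0],[1,0.6,0.14,0,0,0,0],[1,0.7,0.17,0,0,0,0],[1,0.8,0.19,0,0,0,0],[1,0.9,0.22,0,0,0,0],[1,1,0.24,0,0,0,0]]'
python3 -m creep '[[1,0.1,0.01,0.01,0,0,0],[1,0.2,0.02,0.03,0,0,0],[1,0.3,0.04,0.04,0,0,0],[1,0.4,0.05,0.05,0,0,0],[1,0.5,0.06,0.07,0,0,0],[1,0.6,0.07,0.08,0,0,0],[1,0.7,0.08,0.1,0,0,0],[1,0.8,0.1,0.12,0,0,0],[1,0.9,0.11,0.13,0,0,0],[1,1,0.12,0.15,0,0,0]]'
python3 -m creep '[[1,0.1,-0.01,0.03,0,0,0],[1,0.2,-0.02,0.07,0,0,0],[1,0.3,-0.03,0.1,0,0,0],[1,0.4,-0.04,0.13,0,0,0],[1,0.5,-0.05,0.17,0,0,0],[1,0.6,-0.06,0.2,0,0,0],[1,0.7,-0.07,0.23,0,0,0],[1,0.8,-0.08,0.27,0,0,0],[1,0.9,-0.09,0.3,0,0,0],[1,1,-0.1,0.33,0,0,0]]'
python3 -m creep '[[1,0.1,-0.01,0.03,0,0,0],[1,0.2,-0.02,0.07,0,0,0],[1,0.3,-0.03,0.1,0,0,0],[1,0.4,-0.04,0.13,0,0,0],[1,0.5,-0.05,0.17,0,0,0],[1,0.6,-0.06,0.2,0,0,0],[1,0.7,-0.07,0.23,0,0,0],[1,0.8,-0.08,0.27,0,0,0],[1,0.9,-0.09,0.3,0,0,0],[1,1,-0.1,0.33,0,0,0]]'
python3 -c "
from h import *
plan((610.3,291.7,76,82.06))"
```

```text
time_s: 5.2
position: [0.5292, -0.1599, 0.3009]
ee_rot: [0.757, 0.654, 0.0, 0.0]
force: [-0.5, -0.2, 0.5]
opening: 0.0854
grip_force: 0.0
time_s: 6.03
position: [0.5674, -0.0645, 0.3009]
ee_rot: [0.757, 0.654, 0.0, 0.0]
force: [0.4, -0.4, 0.5]
opening: 0.0858
grip_force: 0.0
time_s: 6.87
position: [0.5936, 0.0328, 0.2858]
ee_rot: [0.757, 0.654, 0.0, 0.0]
force: [-0.1, -0.6, 0.3]
opening: 0.0854
grip_force: 0.0
time_s: 7.7
position: [0.5979, 0.1332, 0.2525]
ee_rot: [0.757, 0.654, -0.0, -0.0]
force: [-0.4, -0.3, 0.3]
opening: 0.0855
grip_force: 0.0
time_s: 8.53
position: [0.6025, 0.2336, 0.2195]
ee_rot: [0.757, 0.654, -0.0, -0.0]
force: [-0.1, -0.7, -0.2]
opening: 0.0854
grip_force: 0.0
at [602.5 233.6 219.5] phi [  81.68    0.   -179.99] F [-0.1 -0.7 -0.2] open 85.4 grip 0.0 t 8.53
[ 0.293 -0.003  0.717 -0.     0.    -0.001]
[ 0.293 -0.002  0.717 -0.     0.    -0.001]
 -> (610.3, 291.7, 76, 82.06)
```

```bash
python3 -m creep '[[1,0.1,0,0.05,0,0,0],[1,0.2,0,0.1,0,0,0],[1,0.3,0,0.2,0,0,-0.002],[1,0.4,0,0.3,0,0,-0.002],[1,0.5,0,0.4,0,0,-0.002],[1,0.585,-0.005,0.5,0,0,-0.002],[1,0.585,-0.005,0.6,0,0,-0.002],[1,0.585,-0.005,0.7,0,0,-0.002],[1,0.585,-0.005,0.75,0,0,-0.002],[1,0.585,-0.005,0.8,0,0,-0.002]]'
python3 -m creep '[[1,0,0,0.1,0,0,0],[1,0,0,0.2,0,0,0],[1,0,0,0.3,0,0,0],[1,0,0,0.4,0,0,0],[1,0,0,0.5,0,0,0],[1,0,0,0.57,0,0,0],[1,0,0,0.6,0,0,0],[1,0,0,0.62,0,0,0],[1,0,0,0.63,0,0,0],[1,0,0,0.635,0,0,0]]'
python3 -m creep '[[0.6,0,0,0,0,0,0],[0.3,0,0,0,0,0,0],[0.3,0,0,0,0,0,0],[0.3,0,0,0,0,0,0],[0.3,0,0,0,0,0,0],[0.3,0,0,0,0,0,0],[0.3,0,0,0,0,0,0],[0.3,0,0,0,0,0,0],[0.3,0,0,0,0,0,0],[0.3,0,0,0,0,0,0]]' 30
python3 -c "
from h import *
plan((610.3,291.7,76,82.06))"
```

```text
time_s: 9.37
position: [0.6104, 0.2894, 0.1388]
ee_rot: [0.755, 0.656, -0.001, 0.0]
force: [-0.2, 0.4, -0.1]
opening: 0.0856
grip_force: 0.0
time_s: 10.2
position: [0.6107, 0.2907, 0.0766]
ee_rot: [0.755, 0.656, 0.0, 0.0]
force: [0.3, -0.5, 1.1]
opening: 0.0853
grip_force: 0.0
time_s: 11.03
position: [0.6107, 0.2907, 0.0768]
ee_rot: [0.755, 0.656, 0.0, 0.0]
force: [-0.2, -0.5, 5.6]
opening: 0.0371
grip_force: 31.4
at [610.7 290.7  76.8] phi [ 8.2030e+01 -2.0000e-02  1.7997e+02] F [-0.2 -0.5  5.6] open 37.1 grip 31.4 t 11.03
[ 0.009 -0.005  0.008  0.    -0.    -0.   ]
 -> (610.3, 291.7, 76, 82.06)
```

```bash
python3 -c "
from h import *
plan((600,250,150,82),(530,-20,190,81.6),(512,-68,125,81.6))"
```

```text
at [610.7 290.7  76.8] phi [ 8.2030e+01 -2.0000e-02  1.7997e+02] F [-0.2 -0.5  5.6] open 37.1 grip 31.4 t 11.03
[-0.418 -0.049 -0.732  0.    -0.     0.   ]
 -> (600, 250, 150, 82)
[-0.924 -0.106 -0.133  0.    -0.     0.001]
[-0.924 -0.104 -0.133  0.    -0.     0.001]
[-0.924 -0.102 -0.133  0.    -0.     0.001]
 -> (530, -20, 190, 81.6)
[-0.501 -0.108  0.65   0.     0.     0.   ]
 -> (512, -68, 125, 81.6)
```

```bash
python3 -m creep '[[0.3,0,0,-0.03,0,0,0],[0.3,0,0,-0.1,0,0,0],[0.3,0,0,-0.18,0,0,0],[0.3,-0.05,0,-0.26,0,0,0],[0.3,-0.1,-0.01,-0.34,0,0,0],[0.3,-0.16,-0.02,-0.42,0,0,0],[0.3,-0.22,-0.03,-0.5,0,0,0],[0.3,-0.28,-0.04,-0.58,0,0,0],[0.3,-0.35,-0.04,-0.66,0,0,0],[0.3,-0.42,-0.05,-0.73,0,0,0]]'
python3 -m creep '[[0.3,-0.09,-0.01,-0.02,0,0,0],[0.3,-0.18,-0.02,-0.03,0,0,0],[0.3,-0.28,-0.03,-0.05,0,0,0],[0.3,-0.37,-0.04,-0.06,0,0,0],[0.3,-0.46,-0.05,-0.07,0,0,0],[0.3,-0.55,-0.06,-0.08,0,0,0],[0.3,-0.65,-0.07,-0.1,0,0,0],[0.3,-0.74,-0.08,-0.11,0,0,0],[0.3,-0.83,-0.09,-0.12,0,0,0],[0.3,-0.93,-0.1,-0.13,0,0,0.002]]'
python3 -m creep '[[0.3,-0.09,-0.01,-0.02,0,0,0],[0.3,-0.18,-0.02,-0.03,0,0,0],[0.3,-0.28,-0.03,-0.05,0,0,0],[0.3,-0.37,-0.04,-0.06,0,0,0],[0.3,-0.46,-0.05,-0.07,0,0,0],[0.3,-0.55,-0.06,-0.08,0,0,0],[0.3,-0.65,-0.07,-0.1,0,0,0],[0.3,-0.74,-0.08,-0.11,0,0,0],[0.3,-0.83,-0.09,-0.12,0,0,0],[0.3,-0.93,-0.1,-0.13,0,0,0]]'
python3 -m creep '[[0.3,-0.09,-0.01,-0.02,0,0,0],[0.3,-0.18,-0.02,-0.03,0,0,0],[0.3,-0.28,-0.03,-0.05,0,0,0],[0.3,-0.37,-0.04,-0.06,0,0,0],[0.3,-0.46,-0.05,-0.07,0,0,0],[0.3,-0.55,-0.06,-0.08,0,0,0],[0.3,-0.65,-0.07,-0.1,0,0,0],[0.3,-0.74,-0.08,-0.11,0,0,0],[0.3,-0.83,-0.09,-0.12,0,0,0],[0.3,-0.93,-0.1,-0.13,0,0,0]]'
python3 -c "
from h import *
plan((512.2,-68,125,81.6))"
```

```text
time_s: 11.87
position: [0.5998, 0.2487, 0.1504]
ee_rot: [0.755, 0.656, 0.0, 0.0]
force: [-0.5, 0.3, 0.3]
opening: 0.0375
grip_force: 30.8
time_s: 12.7
position: [0.5766, 0.1582, 0.1625]
ee_rot: [0.757, 0.654, 0.0, -0.0]
force: [0.7, 0.6, -0.5]
opening: 0.0372
grip_force: 30.8
time_s: 13.53
position: [0.5533, 0.0677, 0.1755]
ee_rot: [0.756, 0.654, 0.0, -0.0]
force: [1.0, 0.3, -0.6]
opening: 0.0373
grip_force: 30.8
time_s: 14.37
position: [0.53, -0.0229, 0.1885]
ee_rot: [0.756, 0.654, 0.0, -0.0]
force: [-0.1, 0.1, -1.1]
opening: 0.037
grip_force: 30.8
at [530.  -22.9 188.5] phi [ 8.1690e+01 -1.0000e-02  1.7999e+02] F [-0.1  0.1 -1.1] open 37.0 grip 30.8 t 14.37
[-0.472 -0.111  0.635  0.    -0.     0.   ]
 -> (512.2, -68, 125, 81.6)
```

```bash
python3 -m creep '[[0.3,-0.07,-0.02,0.08,0,0,0],[0.3,-0.15,-0.04,0.16,0,0,0],[0.3,-0.23,-0.06,0.24,0,0,0],[0.3,-0.3,-0.08,0.32,0,0,0],[0.3,-0.37,-0.1,0.4,0,0,0],[0.3,-0.42,-0.11,0.48,0,0,0],[0.3,-0.47,-0.11,0.55,0,0,0],[0.3,-0.47,-0.11,0.6,0,0,0],[0.3,-0.47,-0.11,0.63,0,0,0],[0.3,-0.47,-0.11,0.635,0,0,0]]'
python3 -c "
from h import *
plan((512.2,-68,105.5,81.6))
c=cam('top'); im=c['color'][:,:,::-1]
cv2.imwrite('pics/above.png',cv2.resize(im[180:290,335:515],None,fx=4.4,fy=4.4,interpolation=cv2.INTER_CUBIC))
"
```

```text
time_s: 15.2
position: [0.5124, -0.0666, 0.1243]
ee_rot: [0.756, 0.654, -0.0, -0.0]
force: [-0.7, 0.1, -0.7]
opening: 0.0372
grip_force: 30.8
at [512.4 -66.6 124.3] phi [ 8.1700e+01 -2.0000e-02 -1.7997e+02] F [-0.7  0.1 -0.7] open 37.2 grip 30.8 t 15.2
[-0.014 -0.     0.188 -0.    -0.     0.001]
 -> (512.2, -68, 105.5, 81.6)
```

View pics/above.png

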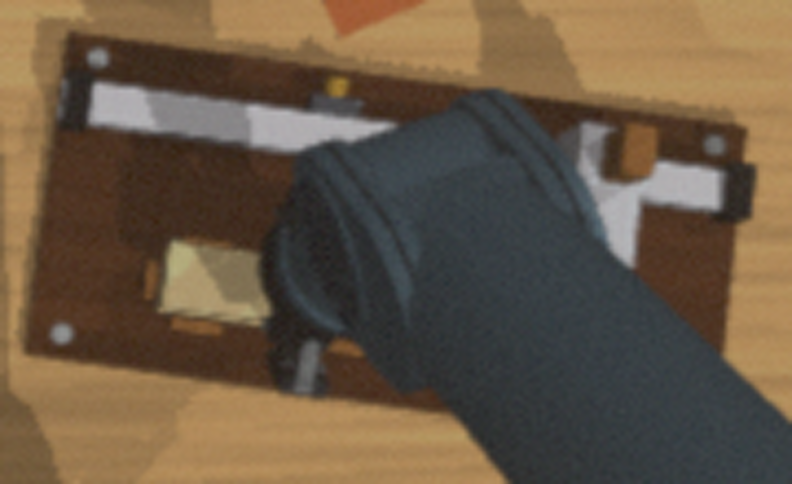

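```bash
python3 -m creep '[[0.3,-0.01,0,0.03,0,0,0],[0.3,-0.015,0,0.06,0,0,0],[0.3,-0.015,0,0.09,0,0,0],[0.3,-0.015,0,0.12,0,0,0],[0.3,-0.015,0,0.14,0,0,0],[0.3,-0.015,0,0.16,0,0,0],[0.3,-0.015,0,0.17,0,0,0],[0.3,-0.015,0,0.175,0,0,0],[0.3,-0.015,0,0.18,0,0,0],[0.3,-0.015,0,0.185,0,0,0]]'
python3 -c "
from h import *
plan((512.2,-68,105.5,81.6))"
```

```text
time_s: 16.08
position: [0.5123, -0.0686, 0.1064]
ee_rot: [0.757, 0.654, 0.0, 0.0]
force: [-0.2, -0.2, 0.2]
opening: 0.037
grip_force: 30.8
at [512.3 -68.6 106.4] phi [ 81.68  -0.   179.99] F [-0.2 -0.2  0.2] open 37.0 grip 30.8 t 16.08
[ 0.006 -0.002  0.009  0.    -0.     0.   ]
 -> (512.2, -68, 105.5, 81.6)
```

```bash
python3 -m creep '[[0.3,0.005,0,0.005,0,0,0],[0.3,0.005,0,0.01,0,0,0],[0.3,0.005,0,0.01,0,0,0],[0.3,0.005,0,0.015,0,0,0],[0.3,0.005,0,0.015,0,0,0],[0.3,0.005,0,0.015,0,0,0],[0.3,0.005,0,0.015,0,0,0],[0.3,0.005,0,0.015,0,0,0],[0.3,0.005,0,0.015,0,0,0],[0.3,0.005,0,0.015,0,0,0]]'
python3 -m creep '[[0.55,0,0,0,0,0,0],[0.6,0,0,0,0,0,0],[0.6,0,0,0,0,0,0],[0.6,0,0,0,0,0,0],[0.6,0,0,0,0,0,0],[0.6,0,0,-0.1,0,0,0],[0.6,0,0,-0.2,0,0,0],[0.6,0,0,-0.4,0,0,0],[0.6,0,0,-0.6,0,0,0],[0.6,0,0,-0.8,0,0,0]]'
python3 -c "
from h import *
plan((500,50,220,85),(463.5,287,180,101.8))"
```

```text
time_s: 16.92
position: [0.5123, -0.0681, 0.1049]
ee_rot: [0.757, 0.654, -0.0, -0.0]
force: [-0.5, 0.3, -0.3]
opening: 0.0374
grip_force: 30.8
time_s: 17.75
position: [0.5124, -0.0681, 0.1868]
ee_rot: [0.757, 0.654, 0.0, 0.0]
force: [-0.2, -0.6, -0.6]
opening: 0.0511
grip_force: 0.0
at [512.4 -68.1 186.8] phi [ 81.69  -0.   179.97] F [-0.2 -0.6 -0.6] open 51.1 grip 0.0 t 17.75
[ 0.575 -0.146 -0.166  0.    -0.    -0.009]
[ 0.579 -0.13  -0.166  0.    -0.    -0.009]
 -> (500, 50, 220, 85)
[ 0.776 -0.19   0.133 -0.     0.    -0.031]
[ 0.791 -0.113  0.133 -0.     0.    -0.031]
[ 0.799 -0.036  0.133 -0.     0.    -0.031]
 -> (463.5, 287, 180, 101.8)
```

```bash
python3 -c "
from h import *
plan((463.5,287,150,101.8))"
```

```text
at [512.4 -68.1 186.8] phi [ 81.69  -0.   179.97] F [-0.2 -0.6 -0.6] open 51.1 grip 0.0 t 17.75
[ 0.861 -0.249  0.092  0.     0.    -0.028]
[ 0.879 -0.173  0.092  0.     0.    -0.028]
[ 0.891 -0.095  0.092  0.     0.    -0.028]
[ 0.896 -0.017  0.092  0.     0.    -0.028]
 -> (463.5, 287, 150, 101.8)
```

```bash
python3 -m creep '[[0.8,0.08,-0.02,0,0,0,-0.003],[1,0.17,-0.05,0,0,0,-0.006],[1,0.26,-0.07,0,0,0,-0.009],[1,0.34,-0.1,0,0,0,-0.011],[1,0.43,-0.12,0,0,0,-0.014],[1,0.52,-0.15,0,0,0,-0.017],[1,0.6,-0.17,0,0,0,-0.02],[1,0.69,-0.2,0,0,0,-0.022],[1,0.77,-0.22,0,0,0,-0.025],[1,0.86,-0.25,0,0,0,-0.028]]'
python3 -m creep '[[1,0.09,-0.02,0,0,0,-0.003],[1,0.18,-0.03,0,0,0,-0.006],[1,0.26,-0.05,0,0,0,-0.009],[1,0.35,-0.07,0,0,0,-0.011],[1,0.44,-0.09,0,0,0,-0.014],[1,0.53,-0.1,0,0,0,-0.017],[1,0.62,-0.12,0,0,0,-0.02],[1,0.7,-0.14,0,0,0,-0.022],[1,0.79,-0.16,0,0,0,-0.025],[1,0.88,-0.17,0,0,0,-0.028]]'
python3 -m creep '[[1,0.09,-0.01,0.01,0,0,-0.003],[1,0.18,-0.02,0.02,0,0,-0.006],[1,0.27,-0.03,0.03,0,0,-0.009],[1,0.36,-0.04,0.04,0,0,-0.011],[1,0.45,-0.05,0.06,0,0,-0.014],[1,0.53,-0.06,0.08,0,0,-0.017],[1,0.62,-0.07,0.1,0,0,-0.02],[1,0.71,-0.08,0.12,0,0,-0.022],[1,0.8,-0.09,0.14,0,0,-0.025],[1,0.89,-0.1,0.16,0,0,-0.028]]'
python3 -m creep '[[1,0.09,0,0.02,0,0,-0.003],[1,0.18,0,0.05,0,0,-0.006],[1,0.27,0,0.08,0,0,-0.009],[1,0.36,-0.01,0.1,0,0,-0.011],[1,0.45,-0.01,0.13,0,0,-0.014],[1,0.54,-0.01,0.15,0,0,-0.017],[1,0.63,-0.01,0.17,0,0,-0.02],[1,0.72,-0.01,0.19,0,0,-0.022],[1,0.82,-0.02,0.2,0,0,-0.025],[1,0.9,-0.02,0.21,0,0,-0.028]]'
python3 -c "
from h import *
plan((463.5,287,79,101.8))
c=cam('top'); 
for n,u,v,z in(('A',399,244,.044),('B',262,267,.016)): print(n,slat(c,u,v,z))
cv2.imwrite('pics/p1.png',cv2.resize(c['color'][180:290,335:515,::-1],None,fx=4.4,fy=4.4,interpolation=cv2.INTER_CUBIC))
"
```

```text
time_s: 18.58
position: [0.5, 0.0213, 0.1848]
ee_rot: [0.727, 0.687, -0.0, 0.0]
force: [0.1, -0.2, -0.2]
opening: 0.0856
grip_force: 0.0
time_s: 19.42
position: [0.4878, 0.1102, 0.1848]
ee_rot: [0.696, 0.718, -0.0, -0.0]
force: [-0.2, 0.2, -0.6]
opening: 0.0852
grip_force: 0.0
time_s: 20.25
position: [0.4752, 0.199, 0.1686]
ee_rot: [0.664, 0.748, -0.0, -0.0]
force: [0.9, -0.2, -0.2]
opening: 0.0855
grip_force: 0.0
time_s: 21.08
position: [0.4623, 0.2885, 0.1478]
ee_rot: [0.63, 0.777, 0.0, -0.0]
force: [0.3, 1.8, -0.2]
opening: 0.0855
grip_force: 0.0
at [462.3 288.5 147.8] phi [ 1.0192e+02 -2.0000e-02 -1.7999e+02] F [ 0.3  1.8 -0.2] open 85.5 grip 0.0 t 21.08
[-0.017  0.008  0.688 -0.    -0.     0.001]
 -> (463.5, 287, 79, 101.8)
A (array([511.9, -65.8]), array([511.9, -65.7]), (141.9, 40.5), np.float64(-8.49), 1.007)
B (array([535.8, 400.8]), array([535.6, 399.9]), (31.6, 20.7), np.float64(85.24), 0.108)
```

View pics/p1.png

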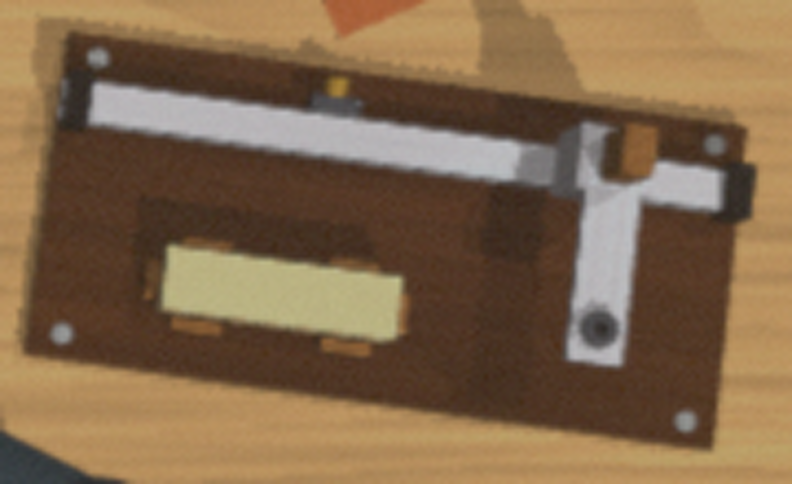

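Slat A lies squarely on the base slat: its top face spans roughly (165,245) to (403,340) in the crop, about 1 mm off. Now slat B.

```bash
python3 -m creep '[[1,-0.01,0,0.1,0,0,0],[1,-0.015,0.01,0.2,0,0,0],[1,-0.015,0.01,0.3,0,0,0],[1,-0.015,0.01,0.4,0,0,0],[1,-0.015,0.01,0.5,0,0,0],[1,-0.015,0.01,0.57,0,0,0],[1,-0.015,0.01,0.63,0,0,0],[1,-0.015,0.01,0.66,0,0,0],[1,-0.015,0.01,0.68,0,0,0],[1,-0.015,0.01,0.69,0,0,0]]'
python3 -m creep '[[0.6,0,0,0,0,0,0],[0.3,0,0,0,0,0,0],[0.3,0,0,0,0,0,0],[0.3,0,0,0,0,0,0],[0.3,0,0,0,0,0,0],[0.3,0,0,0,0,0,0],[0.3,0,0,0,0,0,0],[0.3,0,0,0,0,0,0],[0.3,0,0,0,0,0,0],[0.3,0,0,0,0,0,0]]' 30
python3 -c "
from h import *
plan((463.5,287,150,101.8),(505,-20,190,83),(512.2,-67,140,81.6))"
```

```text
time_s: 21.97
position: [0.4641, 0.286, 0.0788]
ee_rot: [0.63, 0.776, 0.0, 0.0]
force: [-0.5, 0.1, -0.4]
opening: 0.0851
grip_force: 0.0
time_s: 22.8
position: [0.4643, 0.2861, 0.0793]
ee_rot: [0.63, 0.776, 0.0, 0.0]
force: [-0.6, -1.4, 5.9]
opening: 0.0372
grip_force: 30.5
at [464.3 286.1  79.3] phi [101.83  -0.   179.96] F [-0.6 -1.4  5.9] open 37.2 grip 30.5 t 22.8
[ 0.011 -0.005 -0.707  0.    -0.     0.   ]
 -> (463.5, 287, 150, 101.8)
[-0.772 -0.055 -0.1    0.    -0.     0.026]
[-0.774  0.008 -0.1    0.    -0.     0.026]
[-0.771  0.072 -0.1    0.    -0.     0.026]
[-0.763  0.134 -0.1    0.    -0.     0.026]
 -> (505, -20, 190, 83)
[-0.458  0.129  0.5    0.    -0.     0.008]
 -> (512.2, -67, 140, 81.6)
```

```bash
python3 -m creep '[[0.3,0,0,-0.03,0,0,0],[0.3,0,0,-0.1,0,0,0],[0.3,0,0,-0.18,0,0,0],[0.3,0,0,-0.26,0,0,0],[0.3,-0.04,0,-0.34,0,0,0],[0.3,-0.1,0,-0.42,0,0,0],[0.3,-0.16,0,-0.5,0,0,0],[0.3,-0.23,0,-0.58,0,0,0],[0.3,-0.3,0,-0.66,0,0,0],[0.3,-0.38,0,-0.74,0,0,0]]'
python3 -m creep '[[0.3,-0.09,0,-0.01,0,0,0.003],[0.3,-0.17,0,-0.03,0,0,0.006],[0.3,-0.26,0,-0.04,0,0,0.009],[0.3,-0.34,0,-0.05,0,0,0.012],[0.3,-0.43,0,-0.06,0,0,0.015],[0.3,-0.52,0,-0.08,0,0,0.018],[0.3,-0.6,0,-0.09,0,0,0.021],[0.3,-0.69,0,-0.1,0,0,0.024],[0.3,-0.77,0,-0.12,0,0,0.027],[0.3,-0.86,0,-0.13,0,0,0.03]]'
python3 -m creep '[[0.3,-0.09,0,-0.01,0,0,0.003],[0.3,-0.17,0.01,-0.03,0,0,0.006],[0.3,-0.26,0.02,-0.04,0,0,0.009],[0.3,-0.34,0.02,-0.05,0,0,0.012],[0.3,-0.43,0.03,-0.06,0,0,0.015],[0.3,-0.52,0.03,-0.08,0,0,0.018],[0.3,-0.6,0.04,-0.09,0,0,0.021],[0.3,-0.69,0.05,-0.1,0,0,0.024],[0.3,-0.77,0.05,-0.12,0,0,0.027],[0.3,-0.86,0.06,-0.13,0,0,0.03]]'
python3 -c "
from h import *
plan((512.2,-67,145,81.6))"
```

```text
time_s: 23.63
position: [0.472, 0.2478, 0.1537]
ee_rot: [0.631, 0.776, -0.0, 0.0]
force: [-0.6, 0.8, -1.3]
opening: 0.0373
grip_force: 30.2
time_s: 24.47
position: [0.4896, 0.164, 0.1661]
ee_rot: [0.667, 0.745, 0.0, -0.0]
force: [0.6, 0.3, -0.3]
opening: 0.0372
grip_force: 30.2
time_s: 25.3
position: [0.5051, 0.0792, 0.1791]
ee_rot: [0.701, 0.713, 0.0, -0.0]
force: [0.4, 0.7, -0.9]
opening: 0.0368
grip_force: 30.2
at [505.1  79.2 179.1] phi [ 9.1e+01 -1.0e-02  1.8e+02] F [ 0.4  0.7 -0.9] open 36.8 grip 30.2 t 25.3
[-0.731  0.023  0.171  0.    -0.     0.026]
[-0.727  0.082  0.171  0.    -0.     0.026]
 -> (512.2, -67, 145, 81.6)
```

```bash
python3 -m creep '[[0.3,-0.07,0,0.01,0,0,0.003],[0.3,-0.15,0,0.02,0,0,0.005],[0.3,-0.22,0.01,0.03,0,0,0.008],[0.3,-0.29,0.01,0.04,0,0,0.01],[0.3,-0.37,0.01,0.05,0,0,0.013],[0.3,-0.44,0.01,0.06,0,0,0.016],[0.3,-0.51,0.02,0.07,0,0,0.018],[0.3,-0.59,0.02,0.08,0,0,0.021],[0.3,-0.66,0.02,0.09,0,0,0.023],[0.3,-0.73,0.02,0.1,0,0,0.026]]'
python3 -m creep '[[0.3,-0.08,0.01,0.03,0,0,0.003],[0.3,-0.17,0.02,0.06,0,0,0.006],[0.3,-0.26,0.03,0.09,0,0,0.009],[0.3,-0.35,0.04,0.12,0,0,0.012],[0.3,-0.44,0.05,0.15,0,0,0.015],[0.3,-0.53,0.06,0.18,0,0,0.018],[0.3,-0.6,0.07,0.2,0,0,0.021],[0.3,-0.66,0.07,0.22,0,0,0.024],[0.3,-0.7,0.08,0.23,0,0,0.026],[0.3,-0.73,0.08,0.24,0,0,0.026]]'
python3 -c "
from h import *
plan((512.2,-67,123.5,81.6))"
```

```text
time_s: 26.13
position: [0.5084, 0.0061, 0.1688]
ee_rot: [0.73, 0.684, -0.0, -0.0]
force: [-0.9, -0.3, -1.3]
opening: 0.037
grip_force: 30.2
time_s: 26.97
position: [0.5119, -0.067, 0.1448]
ee_rot: [0.757, 0.654, 0.0, 0.0]
force: [-0.7, -0.7, -0.4]
opening: 0.0367
grip_force: 30.2
at [511.9 -67.  144.8] phi [ 81.63  -0.   179.99] F [-0.7 -0.7 -0.4] open 36.7 grip 30.2 t 26.97
[ 0.001  0.003  0.213  0.    -0.     0.   ]
 -> (512.2, -67, 123.5, 81.6)
```

```bash
python3 -m creep '[[0.3,0,0,0.03,0,0,0],[0.3,0,0,0.07,0,0,0],[0.3,0,0,0.11,0,0,0],[0.3,0,0,0.14,0,0,0],[0.3,0,0,0.17,0,0,0],[0.3,0,0,0.185,0,0,0],[0.3,0,0,0.195,0,0,0],[0.3,0,0,0.205,0,0,0],[0.3,0,0,0.21,0,0,0],[0.3,0,0,0.215,0,0,0]]'
python3 -m creep '[[0.3,0,0,0,0,0,0],[0.55,0,0,0,0,0,0],[0.6,0,0,0,0,0,0],[0.6,0,0,0,0,0,0],[0.6,0,0,0,0,0,0],[0.6,0,0,-0.1,0,0,0],[0.6,0,0,-0.2,0,0,0],[0.6,0,0,-0.4,0,0,0],[0.6,0,0,-0.6,0,0,0],[0.6,0,0,-0.8,0,0,0]]'
python3 -c "
from h import *
plan((540,-160,240,81.6),(575,-250,240,171.6))"
```

```text
time_s: 27.8
position: [0.5118, -0.0665, 0.1234]
ee_rot: [0.757, 0.654, 0.0, 0.0]
force: [-0.1, 1.3, -0.4]
opening: 0.0372
grip_force: 30.2
time_s: 28.63
position: [0.5118, -0.0664, 0.2053]
ee_rot: [0.756, 0.654, 0.0, 0.0]
force: [0.4, -0.4, -0.4]
opening: 0.0512
grip_force: 0.0
at [511.8 -66.4 205.3] phi [ 81.69  -0.   179.97] F [ 0.4 -0.4 -0.4] open 51.2 grip 0.0 t 28.63
[-0.885  0.415 -0.347  0.    -0.     0.   ]
 -> (540, -160, 240, 81.6)
[-0.42   0.239  0.    -0.     0.    -0.25 ]
[-0.466 -0.128 -0.    -0.     0.    -0.25 ]
 -> (575, -250, 240, 171.6)
```

```bash
python3 -m creep '[[0.7,-0.05,0.04,-0.03,0,0,0.03],[0.85,-0.15,0.08,-0.07,0,0,0.06],[1,-0.25,0.12,-0.1,0,0,0.1],[1,-0.35,0.16,-0.14,0,0,0.13],[1,-0.44,0.2,-0.17,0,0,0.16],[1,-0.53,0.25,-0.2,0,0,0.19],[1,-0.62,0.29,-0.23,0,0,0.22],[1,-0.71,0.33,-0.26,0,0,0.25],[1,-0.8,0.37,-0.29,0,0,0.28],[1,-0.88,0.41,-0.32,0,0,0.3]]'
python3 -c "
from h import *
plan((583.8,-258.7,210,-8.4))
c=cam('top'); 
print(slat(c,400,243,.060))
cv2.imwrite('pics/p2.png',cv2.resize(c['color'][180:290,335:515,::-1],None,fx=4.4,fy=4.4,interpolation=cv2.INTER_CUBIC))
"
```

```text
time_s: 29.47
position: [0.5398, -0.16, 0.2368]
ee_rot: [0.972, 0.237, 0.001, 0.0]
force: [-1.5, 0.5, -0.2]
opening: 0.0853
grip_force: 0.0
at [ 539.8 -160.   236.8] phi [ 2.7410e+01 -7.0000e-02  1.7997e+02] F [-1.5  0.5 -0.2] open 85.3 grip 0.0 t 29.47
[-0.032  0.539  0.134  0.    -0.     0.099]
[ 0.135  0.523  0.134  0.    -0.     0.099]
 -> (583.8, -258.7, 210, -8.4)
(array([517.4, -38.4]), array([514.6, -46.7]), (106.7, 40.2), np.float64(-2.5), 0.606)
```

View pics/p2.png

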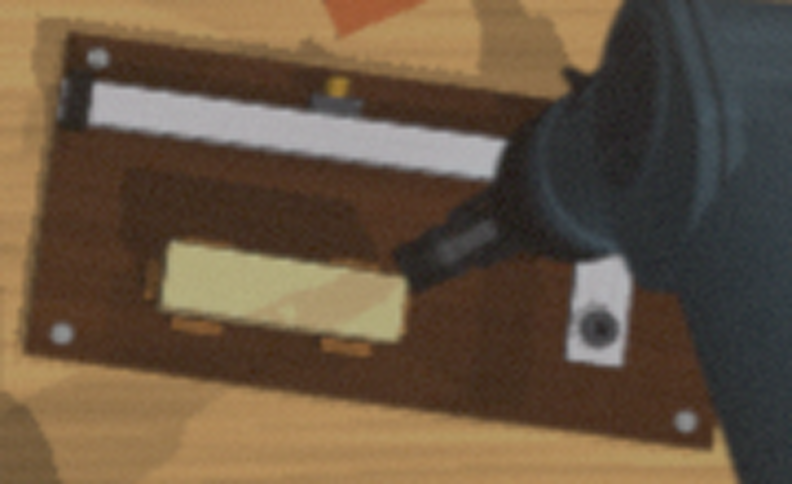

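The pile looks flush: the top slat's corners are at about (168,240), (408,275), (402,343) and (161,311) in the crop. I'll check that numerically while moving to the handle.

```bash
python3 -m creep '[[1,0,0.1,0.02,0,0,0.02],[1,0.01,0.21,0.05,0,0,0.04],[1,0.02,0.32,0.08,0,0,0.06],[1,0.03,0.43,0.1,0,0,0.08],[1,0.04,0.54,0.13,0,0,0.1],[1,0.06,0.65,0.15,0,0,0.12],[1,0.06,0.76,0.17,0,0,0.14],[1,0.06,0.87,0.19,0,0,0.16],[1,0.06,0.93,0.2,0,0,0.18],[1,0.06,0.97,0.2,0,0,0.198]]'
python3 -c "
from h import *
plan((583.8,-258.7,157,-8.4))
c=cam('top'); g=lambda x,y:np.array([x,y])/4.4+[335,180]-.4
for z,cs in((.06,((168,240),(408,275),(402,343),(161,311))),(.028,((165,248),(400,278),(390,344),(160,312)))):
  q=np.array([ray(c,g(*p),z)[:2] for p in cs])*1000; print(q.mean(0),[round(float(np.hypot(*d)),1) for d in np.diff(q,axis=0)])
print(slat(c,400,243,.060))
"
```

```text
time_s: 30.35
position: [0.5901, -0.243, 0.2159]
ee_rot: [0.998, -0.07, 0.0, -0.0]
force: [-0.1, 0.2, -0.2]
opening: 0.0858
grip_force: 0.0
at [ 590.1 -243.   215.9] phi [-8.0700e+00 -3.0000e-02 -1.7997e+02] F [-0.1  0.2 -0.2] open 85.8 grip 0.0 t 30.35
[-0.041  0.165  0.589 -0.    -0.     0.002]
 -> (583.8, -258.7, 157, -8.4)
[510.7336429 -65.1748991] [141.4, 40.0, 141.3]
[511.6322192  -67.64621468] [141.7, 40.1, 138.5]
(array([525.2, -15.7]), array([518.8, -21.9]), (56.1, 38.8), np.float64(16.97), 0.212)
```

```bash
python3 -m creep '[[1,-0.02,0.08,0.02,0,0,0],[1,-0.04,0.165,0.05,0,0,0.002],[1,-0.04,0.165,0.12,0,0,0.002],[1,-0.04,0.165,0.2,0,0,0.002],[1,-0.04,0.165,0.28,0,0,0.002],[1,-0.04,0.165,0.36,0,0,0.002],[1,-0.04,0.165,0.44,0,0,0.002],[1,-0.04,0.165,0.51,0,0,0.002],[1,-0.04,0.165,0.56,0,0,0.002],[1,-0.04,0.165,0.58,0,0,0.002]]'
python3 -c "
from h import *
plan((583.8,-258.7,157,-8.4))
c=cam('scene')
cv2.imwrite('pics/h.png',cv2.resize(c['color'][190:330,50:250,::-1],None,fx=4,fy=4,interpolation=cv2.INTER_CUBIC))
"
```

```text
time_s: 31.23
position: [0.5833, -0.2581, 0.1561]
ee_rot: [0.997, -0.072, -0.001, -0.0]
force: [0.2, -0.1, -0.6]
opening: 0.0857
grip_force: 0.0
at [ 583.3 -258.1  156.1] phi [-8.3000e+00  9.0000e-02 -1.7998e+02] F [ 0.2 -0.1 -0.6] open 85.7 grip 0.0 t 31.23
[ 0.006  0.005 -0.009 -0.     0.     0.001]
 -> (583.8, -258.7, 157, -8.4)
```

View pics/h.png

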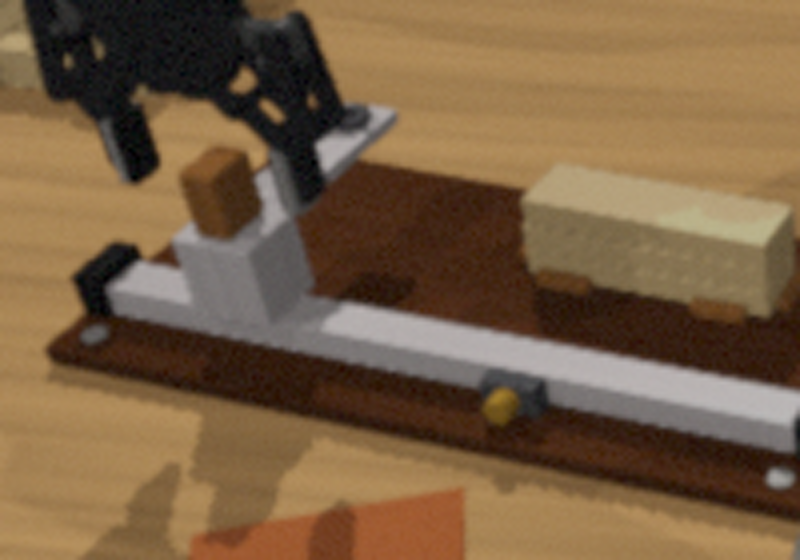

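The three slats form a neat pile at (660,240), and the fingers straddle the handle at (220,190). Now I close on the handle.

```bash
python3 -m creep '[[0.6,0,0,0,0,0,0],[0.4,0,0,0,0,0,0],[0.1,0,0,0,0,0,0],[0.1,0,0,0,0,0,0],[0.1,0,0,0,0,0,0],[0.1,0,0,0,0,0,0],[0.1,0,0,0,0,0,0],[0.1,0,0,0,0,0,0],[0.1,0,0,0,0,0,0],[0.1,0,0,0,0,0,0]]' 40
python3 -c "
from h import *
plan((583.8,-258.7,157,-8.4))"
```

```text
time_s: 32.12
position: [0.5838, -0.2585, 0.1578]
ee_rot: [0.997, -0.073, 0.0, 0.0]
force: [-1.9, 1.2, 5.3]
opening: 0.0193
grip_force: 41.1
at [ 583.8 -258.5  157.8] phi [-8.3400e+00 -2.0000e-02  1.7999e+02] F [-1.9  1.2  5.3] open 19.3 grip 41.1 t 32.12
[ 0.     0.002  0.008  0.    -0.     0.   ]
 -> (583.8, -258.7, 157, -8.4)
```

```bash
python3 -m creep '[[0.1,0,-0.03,0,0,0,0],[0.1,0,-0.1,0,0,0,0],[0.1,0,-0.18,0,0,0,0],[0.1,0,-0.26,0,0,0,0],[0.1,0,-0.34,0,0,0,0],[0.1,0,-0.43,0,0,0,0],[0.1,0,-0.52,0,0,0,0],[0.1,0,-0.6,0,0,0,0],[0.1,0,-0.66,0,0,0,0],[0.1,0,-0.7,0,0,0,0]]'
python3 -c "
from h import *
plan((583.8,-258.7,157,-8.4))"
```

```text
time_s: 32.95
position: [0.594, -0.1904, 0.1578]
ee_rot: [0.997, -0.073, 0.0, 0.001]
force: [-2.2, -3.8, 4.2]
opening: 0.0194
grip_force: 41.0
at [ 594.  -190.4  157.8] phi [-8.3800e+00 -7.0000e-02  1.7988e+02] F [-2.2 -3.8  4.2] open 19.4 grip 41.0 t 32.95
[-0.001  0.691  0.009  0.001 -0.     0.   ]
 -> (583.8, -258.7, 157, -8.4)
```

```bash
python3 -m creep '[[0.1,0,-0.04,0,0,0,0],[0.1,0,-0.1,0,0,0,0],[0.1,0,-0.17,0,0,0,0],[0.1,0,-0.25,0,0,0,0],[0.1,0,-0.33,0,0,0,0],[0.1,0,-0.41,0,0,0,0],[0.1,0,-0.49,0,0,0,0],[0.1,0,-0.56,0,0,0,0],[0.1,0,-0.61,0,0,0,0],[0.1,0,-0.64,0,0,0,0]]'
python3 -m creep '[[0.1,0,-0.01,0,0,0,0],[0.1,0,-0.01,0,0,0,0],[0.1,0,-0.02,0,0,0,0],[0.1,0,-0.02,0,0,0,0],[0.1,0,-0.03,0,0,0,0],[0.1,0,-0.03,0,0,0,0],[0.1,0,-0.04,0,0,0,0],[0.1,0,-0.04,0,0,0,0],[0.1,0,-0.05,0,0,0,0],[0.1,0,-0.05,0,0,0,0]]'
python3 -c "
from h import *
plan((583.8,-258.7,157,-8.4))"
```

```text
time_s: 33.78
position: [0.6036, -0.1259, 0.1578]
ee_rot: [0.997, -0.073, 0.001, 0.0]
force: [1.0, -2.9, 5.4]
opening: 0.0197
grip_force: 41.1
time_s: 34.62
position: [0.6044, -0.1204, 0.1578]
ee_rot: [0.997, -0.073, 0.001, -0.0]
force: [-0.8, -1.0, 4.5]
opening: 0.0195
grip_force: 41.0
at [ 604.4 -120.4  157.8] phi [-8.3200e+00 -8.0000e-02 -1.7997e+02] F [-0.8 -1.   4.5] open 19.5 grip 41.0 t 34.62
[-0.002  0.699  0.004 -0.    -0.     0.   ]
[-0.002  0.699  0.004 -0.    -0.     0.   ]
 -> (583.8, -258.7, 157, -8.4)
```

```bash
for i in 1; do
python3 -m creep '[[0.1,0,-0.01,0,0,0,0],[0.1,0,-0.02,0,0,0,0],[0.1,0,-0.02,0,0,0,0],[0.1,0,-0.02,0,0,0,0],[0.1,0,-0.02,0,0,0,0],[0.1,0,-0.02,0,0,0,0],[0.1,0,-0.02,0,0,0,0],[0.1,0,-0.02,0,0,0,0],[0.1,0,-0.02,0,0,0,0],[0.1,0,-0.02,0,0,0,0]]'
python3 -m creep '[[0.1,0,-0.01,0,0,0,0],[0.1,0,-0.02,0,0,0,0],[0.1,0,-0.02,0,0,0,0],[0.1,0,-0.02,0,0,0,0],[0.1,0,-0.02,0,0,0,0],[0.1,0,-0.02,0,0,0,0],[0.1,0,-0.02,0,0,0,0],[0.1,0,-0.02,0,0,0,0],[0.1,0,-0.02,0,0,0,0],[0.1,0,-0.02,0,0,0,0]]'
python3 -m creep '[[0.1,0,-0.01,0,0,0,0],[0.1,0,-0.02,0,0,0,0],[0.1,0,-0.02,0,0,0,0],[0.1,0,-0.02,0,0,0,0],[0.1,0,-0.02,0,0,0,0],[0.1,0,-0.02,0,0,0,0],[0.1,0,-0.02,0,0,0,0],[0.1,0,-0.02,0,0,0,0],[0.1,0,-0.02,0,0,0,0],[0.1,0,-0.02,0,0,0,0]]'
done | grep -E "position|force"
```

```text
position: [0.6048, -0.118, 0.1578]
force: [0.4, -0.4, 4.4]
grip_force: 41.1
position: [0.6051, -0.1162, 0.1578]
force: [0.3, -0.8, 5.1]
grip_force: 41.1
position: [0.6053, -0.1146, 0.1578]
force: [0.3, -1.6, 5.0]
grip_force: 41.1
```

```bash
(python3 -m creep '[[0.1,0,-0.01,0,0,0,0],[0.1,0,-0.02,0,0,0,0],[0.1,0,-0.02,0,0,0,0],[0.1,0,-0.02,0,0,0,0],[0.1,0,-0.02,0,0,0,0],[0.1,0,-0.02,0,0,0,0],[0.1,0,-0.02,0,0,0,0],[0.1,0,-0.02,0,0,0,0],[0.1,0,-0.02,0,0,0,0],[0.1,0,-0.02,0,0,0,0]]'
python3 -m creep '[[0.1,0,-0.01,0,0,0,0],[0.1,0,-0.02,0,0,0,0],[0.1,0,-0.02,0,0,0,0],[0.1,0,-0.02,0,0,0,0],[0.1,0,-0.02,0,0,0,0],[0.1,0,-0.02,0,0,0,0],[0.1,0,-0.02,0,0,0,0],[0.1,0,-0.02,0,0,0,0],[0.1,0,-0.02,0,0,0,0],[0.1,0,-0.02,0,0,0,0]]'
python3 -m creep '[[0.1,0,-0.01,0,0,0,0],[0.1,0,-0.02,0,0,0,0],[0.1,0,-0.02,0,0,0,0],[0.1,0,-0.02,0,0,0,0],[0.1,0,-0.02,0,0,0,0],[0.1,0,-0.02,0,0,0,0],[0.1,0,-0.02,0,0,0,0],[0.1,0,-0.02,0,0,0,0],[0.1,0,-0.02,0,0,0,0],[0.1,0,-0.02,0,0,0,0]]') | grep -E "position|force"
```

```text
position: [0.6054, -0.1144, 0.1578]
force: [0.6, -5.4, 4.6]
grip_force: 41.0
position: [0.6063, -0.1077, 0.1578]
force: [1.8, 4.3, 4.3]
grip_force: 41.1
position: [0.6064, -0.1075, 0.1578]
force: [1.7, 0.5, 5.6]
grip_force: 41.1
```

```bash
(python3 -m creep '[[0.1,0,-0.005,0,0,0,0],[0.1,0,-0.01,0,0,0,0],[0.1,0,-0.01,0,0,0,0],[0.1,0,-0.01,0,0,0,0],[0.1,0,-0.01,0,0,0,0],[0.1,0,-0.01,0,0,0,0],[0.1,0,-0.01,0,0,0,0],[0.1,0,-0.01,0,0,0,0],[0.1,0,-0.01,0,0,0,0],[0.1,0,-0.01,0,0,0,0]]'
python3 -m creep '[[0.1,0,-0.005,0,0,0,0],[0.1,0,-0.01,0,0,0,0],[0.1,0,-0.01,0,0,0,0],[0.1,0,-0.01,0,0,0,0],[0.1,0,-0.01,0,0,0,0],[0.1,0,-0.01,0,0,0,0],[0.1,0,-0.01,0,0,0,0],[0.1,0,-0.01,0,0,0,0],[0.1,0,-0.01,0,0,0,0],[0.1,0,-0.01,0,0,0,0]]') | grep -E "position|force"
```

```text
position: [0.6065, -0.1067, 0.1578]
force: [1.9, -0.5, 4.6]
grip_force: 41.1
position: [0.6066, -0.1063, 0.1578]
force: [0.1, -2.1, 5.0]
grip_force: 41.1
```

```bash
(python3 -m creep '[[0.1,0,-0.005,0,0,0,0],[0.1,0,-0.01,0,0,0,0],[0.1,0,-0.01,0,0,0,0],[0.1,0,-0.01,0,0,0,0],[0.1,0,-0.01,0,0,0,0],[0.1,0,-0.01,0,0,0,0],[0.1,0,-0.01,0,0,0,0],[0.1,0,-0.01,0,0,0,0],[0.1,0,-0.01,0,0,0,0],[0.1,0,-0.01,0,0,0,0]]'
python3 -m creep '[[0.1,0,-0.005,0,0,0,0],[0.1,0,-0.01,0,0,0,0],[0.1,0,-0.01,0,0,0,0],[0.1,0,-0.01,0,0,0,0],[0.1,0,-0.01,0,0,0,0],[0.1,0,-0.01,0,0,0,0],[0.1,0,-0.01,0,0,0,0],[0.1,0,-0.01,0,0,0,0],[0.1,0,-0.01,0,0,0,0],[0.1,0,-0.01,0,0,0,0]]') | grep -E "position|force"
```

```text
position: [0.6066, -0.1059, 0.1578]
force: [0.9, -1.8, 5.1]
grip_force: 41.1
position: [0.6066, -0.1058, 0.1578]
force: [0.7, -5.6, 5.3]
grip_force: 41.1
```

```bash
(python3 -m creep '[[0.1,0,-0.005,0,0,0,0],[0.1,0,-0.01,0,0,0,0],[0.1,0,-0.01,0,0,0,0],[0.1,0,-0.01,0,0,0,0],[0.1,0,-0.01,0,0,0,0],[0.1,0,-0.01,0,0,0,0],[0.1,0,-0.01,0,0,0,0],[0.1,0,-0.01,0,0,0,0],[0.1,0,-0.01,0,0,0,0],[0.1,0,-0.01,0,0,0,0]]'
python3 -m creep '[[0.1,0,0,0,0,0,0],[0.1,0,-0.005,0,0,0,0],[0.1,0,-0.005,0,0,0,0],[0.1,0,-0.01,0,0,0,0],[0.1,0,-0.01,0,0,0,0],[0.1,0,-0.01,0,0,0,0],[0.1,0,-0.01,0,0,0,0],[0.1,0,-0.01,0,0,0,0],[0.1,0,-0.01,0,0,0,0],[0.1,0,-0.01,0,0,0,0]]') | grep -E "position|force"
```

```text
position: [0.6066, -0.1056, 0.1578]
force: [-0.3, -6.4, 4.3]
grip_force: 41.0
position: [0.6067, -0.1055, 0.1578]
force: [-0.4, -8.8, 5.2]
grip_force: 41.0
```

```bash
(python3 -m creep '[[0.1,0,0.01,0,0,0,0],[0.1,0,0.02,0,0,0,0],[0.1,0,0.03,0,0,0,0],[0.1,0,0.04,0,0,0,0],[0.1,0,0.04,0,0,0,0],[0.1,0,0.04,0,0,0,0],[0.1,0,0.04,0,0,0,0],[0.1,0,0.04,0,0,0,0],[0.1,0,0.04,0,0,0,0],[0.1,0,0.04,0,0,0,0]]'
python3 -m creep '[[0.1,0,0,0,0,0,0],[0.1,0,0.01,0,0,0,0],[0.1,0,0.02,0,0,0,0],[0.1,0,0.02,0,0,0,0],[0.1,0,0.02,0,0,0,0],[0.1,0,0.02,0,0,0,0],[0.1,0,0.02,0,0,0,0],[0.1,0,0.02,0,0,0,0],[0.1,0,0.02,0,0,0,0],[0.1,0,0.02,0,0,0,0]]'
python3 -m creep '[[0.1,0,0,0,0,0,0],[0.1,0,0.01,0,0,0,0],[0.1,0,0.02,0,0,0,0],[0.1,0,0.02,0,0,0,0],[0.1,0,0.02,0,0,0,0],[0.1,0,0.02,0,0,0,0],[0.1,0,0.02,0,0,0,0],[0.1,0,0.02,0,0,0,0],[0.1,0,0.02,0,0,0,0],[0.1,0,0.02,0,0,0,0]]') | grep -E "position|force"
```

```text
position: [0.6066, -0.106, 0.1578]
force: [0.5, -0.1, 4.8]
grip_force: 41.1
position: [0.6065, -0.1069, 0.1578]
force: [1.2, 2.4, 5.0]
grip_force: 41.1
position: [0.6064, -0.1077, 0.1578]
force: [1.0, 4.3, 4.2]
grip_force: 41.1
```

The guide holds position against -8.8 N and +4.3 N, while the plain rail gave way at about 1.5 N. So it is seated. I'll neutralise the push and check once.

```bash
python3 -m creep '[[0.1,0,-0.01,0,0,0,0],[0.1,0,-0.02,0,0,0,0],[0.1,0,-0.025,0,0,0,0],[0.1,0,-0.025,0,0,0,0],[0.1,0,-0.025,0,0,0,0],[0.1,0,-0.025,0,0,0,0],[0.1,0,-0.025,0,0,0,0],[0.1,0,-0.025,0,0,0,0],[0.1,0,-0.025,0,0,0,0],[0.1,0,-0.025,0,0,0,0]]'
python3 -c "
from h import *
c=cam('scene')
cv2.imwrite('pics/end.png',cv2.resize(c['color'][190:330,50:300,::-1],None,fx=3.2,fy=3.2,interpolation=cv2.INTER_CUBIC))
"
```

```text
time_s: 47.95
position: [0.6064, -0.1074, 0.1578]
ee_rot: [0.997, -0.072, 0.001, -0.001]
force: [0.5, -0.5, 6.1]
opening: 0.0195
grip_force: 41.1
```

View pics/end.png

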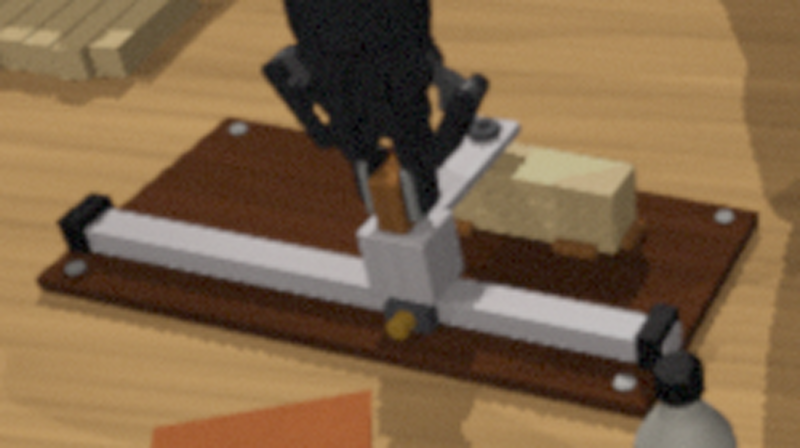

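The scene crop shows the block centred over the index clamp at about (410,300), the handle held at (390,195), and the pile intact at (560,200). I'll centre the push 1 mm forward and hand in.

```bash
python3 -m creep '[[0.1,0,-0.005,0,0,0,0],[0.1,0,-0.01,0,0,0,0],[0.1,0,-0.01,0,0,0,0],[0.1,0,-0.01,0,0,0,0],[0.1,0,-0.01,0,0,0,0],[0.1,0,-0.01,0,0,0,0],[0.1,0,-0.01,0,0,0,0],[0.1,0,-0.01,0,0,0,0],[0.1,0,-0.01,0,0,0,0],[0.1,0,-0.01,0,0,0,0]]'
python3 -c "
from rig import workorder
print(workorder.hand_in())"
```

```text
time_s: 48.83
position: [0.6065, -0.1067, 0.1578]
ee_rot: [0.997, -0.072, 0.001, -0.0]
force: [1.2, -0.9, 4.7]
opening: 0.0189
grip_force: 41.1
the job is handed in; nothing more can be done
None
```

I handed the job in at 48.8 s without a verdict coming back: both slats are on the base slat, offset by about 1–2.5 mm by camera, and the guide is held by its handle in what felt like the notch (it held against 8.8 N forward and 4.3 N back).

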